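# Free the drying cage's sagging bolt and hold its gate ajar

## Robot

A 7-joint arm with a two-finger parallel gripper is mounted at the origin on the work surface. World frame = base frame: x ahead of the robot, y to its left, z up, the work surface at z = 0. Lengths are in m, angles in degrees, forces in N, time in s.
With the tool pointing down it reaches from about 0.35 to 0.9 m from the base axis. Payload 19.9 kg.
Tool frame: the origin (TCP) lies midway between the tips of the shut fingers; the grasp point (between the pads) lies 19 mm behind it (bot.hold_point_z is the distance from the TCP to the grasp point, in m); z points along the fingers, y is the direction in which the jaws open and shut (so a half turn about z gives the same grasp; the last joint's range is limited). The gripper opens to 85 mm and grips with 20 to 120 N. Pads are 22 mm wide; open, the fingers measure 114 mm over their backs; the gripper's body (76 mm by 85 mm) begins 54 mm behind the grasp point. The pads swing forward as they close: fully open they stand 13 mm farther back than shut.
Start: joints at [-65.632, 23.915, -0.59, 92.452, 0.269, 63.638, -3.037], TCP at [0.281, 0.558, 0.198] pointing down, gripper open.
Joint ranges: [-161.28, 161.28], [-22.2, 115.67], [-73.04, 71.86], [3.21, 147.25], [-68.34, 248.33], [10.77, 114.83], [-161.83, 161.83]. Speed limits (degrees/s): [108.29, 108.29, 136.94, 136.94, 172.46, 172.46, 172.46].

## Interface

Orientations are given as [roll, pitch, yaw] about the fixed x, y, z axes, in that order (R = Rz(yaw) Ry(pitch) Rx(roll)).
In Python, from station import bot gives the robot as it stands. Calls block until the motion is done:
- bot.goto(position, orientation): joint-space move of the TCP to a pose.
- bot.servo_line(position, max_speed=0.15, attitude=None, f_stop=None): straight line of the TCP; attitude=None keeps the orientation; max_speed is the mean speed in m/s. With f_stop (N) it stops when the force on the tool has changed by that much, and returns True; else False.
- bot.goto_joints(angles): joint-space move.
- bot.move_gripper(opening, newtons=None): finger opening in m; newtons is the grip in N (None keeps the last); returns when the fingers have stopped.
- bot.dwell(seconds).
- bot.inverse_kinematics(position, orientation): joint angles nearest the present ones, or None.
- bot.snapshot(name): name is "scene" or "top" or "wrist"; returns a dict with "img" (420x560x3 uint8, red, green, blue), "depth" (420x560 float32, m along the optical axis (not along the pixel's ray), 0 where there is no reading), "mtx" (3x3 intrinsics, pixels), "rvec" (rotation vector, rad) and "tvec" (3), from world to camera coordinates, as OpenCV has them; the wrist camera has in their place "T_tool_cam" (4x4, takes a point from camera to tool coordinates, whose origin is the TCP and whose axes are the flange's). Camera axes: x right, y down, z forward; pixel columns grow to the right and rows downward; lengths in m; the calibration is good to about 2 mm. The wrist camera is an equidistant fisheye: a pixel r from the principal point sees the ray r / f radians off the axis. A picture is of the moment at which its call begins: read the wrist's pose just before it.
A pose or a line that the arm cannot do raises bot.Unreachable and nothing moves.
- bot.finish_job(): hands the job in, once; it reports no verdict.
Readings, each from a call of its own:
- bot.current_t(): time.
- bot.current_joints(): joint angles.
- bot.current_qvel(): joint speeds.
- bot.current_tau(): joint torques, N m.
- bot.current_ee_pos(): TCP position.
- bot.current_eef_rot(): TCP orientation.
- bot.current_wrist_force(): force on the tool from outside, world axes, zero at the start.
- bot.current_moment(): the same for the moment, N m.
- bot.current_gripper_width(): finger opening in m.
Only numpy, scipy, OpenCV 4.12 (cv2) and the standard library are available. Lean on these libraries where they do the work, as an engineer would, in place of code of your own. Each camera call takes 0.05 s, during which the arm holds its last target. There are 200 camera calls.

## Task

Open the drying cage so that a colleague can take out the painted candles: first turn the two black captive knobs on the cage's front rail clockwise to their stops, so that their hooks swing off the gate, then lift the sagging barrel bolt by its upright post so that its nose comes over the bent keeper lip, and pull it fully back towards the hinge. Swing the gate about 20 degrees open towards the robot and finish with the fingers still holding it ajar there; its spring would shut it, so do not let go. Leave the jars, cups and other things around it where they stand.

Things in the scene. Friction and masses are not known exactly. Their poses are not given: they have to be found in the camera images.
- cage: Pale wooden drying cage fixed to the table, 450 mm wide (y), 220 deep (x), 100 high at posts and front rail. Origin at table height under the middle of the shut gate; x from the gate into the cage (away from the robot), y along the gate to the left seen from the robot, z up. The shut gate lies along y: y = -210 mm (hinge end) to +155, 22 mm thick, top edge at z = 100; keeper post at y = 161 to 211.
- gate_hinge (a point): Point on the gate's vertical hinge axis, at z = 100 mm; at x = 0, y = -215 mm in the cage's frame.
- gate (a joint): Gate opening angle in rad: 0 shut, positive as its left (free) end swings towards the robot (counter-clockwise from above), at most 1.0. A spring pulls it shut with about 0.65 Nm when shut, rising by 0.5 Nm per rad (3 to 4 N at the bolt's post).
- knob_a_grip (a point): First captive knob (nearer the hinge): middle of its black bar grip, on its vertical axis, z = 146 mm; x = 36, y = -180 mm in the cage's frame. The bar is 46 mm long, 12 thick, 34 tall (z 129 to 163). Under it a steel hook (z 106 to 128 mm) reaches 55 mm from the axis over a steel lug on the gate and holds it shut.
- knob_a (a joint): Angle of the first knob in rad: at 0 its bar lies along the cage's x axis and its hook points to the robot; grows clockwise seen from above; end stop at 1.5, where bar and hook lie along the cage's y axis and the hook is off the gate. Starts between 0 and 0.3. Friction about 0.05 Nm; it stays where it is left.
- knob_b_grip (a point): The same for the second captive knob, 90 mm to the left of the first: x = +36 mm, y = -90 mm in the cage's frame, z = 146 mm.
- knob_b (a joint): Angle of the second knob in rad, as for the first: 0 hooked, 1.5 at its end stop, clockwise from above; starts between 0 and 0.3.
- bolt_handle (a point): Grip point of the bolt's upright round steel post, 18 mm diameter: on its axis, 15 mm below its flat top, z = 175 mm at rest; x = 0, y = 70 mm in the cage's frame with bolt home and gate shut. It moves with bolt and gate. The bolt's two steel staples on the gate stand at y = -5 and 118 mm in the cage's frame, 29 mm wide in x, tops at z = 151 mm; the post is clear above that.
- bolt_pull (a joint): How far the bolt is drawn back along the gate, towards the hinge, in m: 0 home, at most 0.050. The bolt is fully out of the keeper from 0.035 on. Friction about 1 N.
- bolt_lift (a joint): How far the bolt is lifted in its slotted staples, in m: 0 sagging, at most 0.016. It weighs about 0.22 kg and falls back when not held up. Its nose clears the keeper's lip from about 0.010 on, and stays over the lip until the bolt is drawn 0.027 back.
- bolt_nose (a point): Middle of the underside of the bolt's downturned nose, a 12 mm wide, 10 mm long block at the bolt's left end that hangs behind the lip; at rest at z = 106 mm, and 115 mm to the left of the post.
- keeper_lip (a point): Top edge of the keeper's bent-up steel lip, z = 115 mm, on the keeper post, x = 0, y = 170 mm in the cage's frame: 11 mm thick along the bolt, standing just on the hinge side of the home nose. Two steel cheeks, z up to 132 mm, flank the nose in x and keep the gate shut until the bolt is drawn out.
- glaze_jar: Bystander: small jar with white cap, 48 mm across, 45 mm tall, on the cage's rear deck. Origin under its centre.
- medium_jar: Bystander: small jar with black cap, 48 mm across, 45 mm tall, on the cage's rear deck. Origin under its centre.
- paint_cup: Bystander: white ceramic cup, 70 mm across, 70 mm tall, in front of the hinge end. Origin under its centre.
- water_bowl: Bystander: ceramic bowl, 100 mm across, 45 mm tall, left of the cage. Origin under its centre.
- candle: Bystander: standing white candle, 40 mm across, 90 mm tall, left of the gate. Origin under its centre.
- brush_long: Bystander: paint brush 200 mm long, lying to the right. Origin under its middle.
- eraser_block: Bystander: cork block 60 x 35 x 20 mm, lying to the right of the cage. Origin under its centre.

How it is judged (in metres and radians):
On the way, in this order (a step that is already met when the one before it is completed fails the run):
1. both knobs are turned clockwise to their end stops (value of joint each of knob_a, knob_b above 1.4 rad), for 0.1 s.
2. the bolt is lifted so that its nose comes over the keeper's lip, before it is drawn past it (value of joint bolt_lift above 0.006 m and value of joint bolt_pull below 0.02 m and value of joint gate below 0.1 rad), for 0.05 s.
3. the bolt is drawn clear of the keeper (value of joint bolt_pull above 0.035 m), for 0.1 s.
At the end, for the whole second after the job is handed in: Both knobs within 0.1 rad of their end stops, the bolt drawn back at least 35 mm, the gate still and between 0.22 and 0.55 rad (13 to 31 degrees) open, with the robot's fingers holding the gate or its bolt (contact force over 0.5 N) (all of step 1 and value of joint gate between 0.22 and 0.55 rad and velocity of joint gate between -0.1 and 0.1 rad/s and value of joint bolt_pull above 0.035 m and contact force between the fingers and gate above 0.5 N); the arm keeps its last pose, push and grip.
It fails at once if a bystander is moved by more than 30 mm (distance of any of glaze_jar, medium_jar, paint_cup, water_bowl, candle, brush_long, eraser_block from where it was at the start of the episode above 0.03 m).
It fails at once if a standing bystander is tipped over (angle between any of glaze_jar, medium_jar, paint_cup, water_bowl, candle's own z axis and vertical above 0.5 rad).
It also fails if it takes over 61 s, if anything falls off the work surface, if the arm or the gripper's body presses on something with over 40 N, if the wrist force passes 120 N, or if a joint passes its speed limit or range.

## Working session

There is one attempt and no reset: what is moved stays moved. The work goes in short steps, each a Python script; the robot and the scene stay as the last script left them, time stands still between calls to the robot, and variables do not carry over. Pictures are saved under pics/ and viewed, on a budget of 10 in all, crops included, one or two more only if the job needs it, and the job is handed in when it is done.

```bash
ls; mkdir -p pics
python3 - <<'E'
from station import bot
import cv2,numpy as np
for n in ("scene","top"):
    s=bot.snapshot(n); np.savez(f"{n}.npz",**s)
    cv2.imwrite(f"pics/{n}.png",cv2.resize(s["img"][:,:,::-1],(800,600),interpolation=cv2.INTER_CUBIC))
    R=cv2.Rodrigues(np.array(s["rvec"]))[0]; print(n,-R.T@np.ravel(s["tvec"]),R[2])
print(bot.current_t(),bot.hold_point_z,bot.current_eef_rot())
E
```

```text
pics
scene [ 1.0742308  -0.75964809  0.98776954] [-0.38817668  0.59534612 -0.7034784 ]
top [ 0.45345945 -0.01649517  1.35408082] [ 0.14567899  0.00691368 -0.98930775]
0.1 0.0187 [-1.79934910e+02  4.25404831e-03  1.53252411e+02]
```

View pics/top.png

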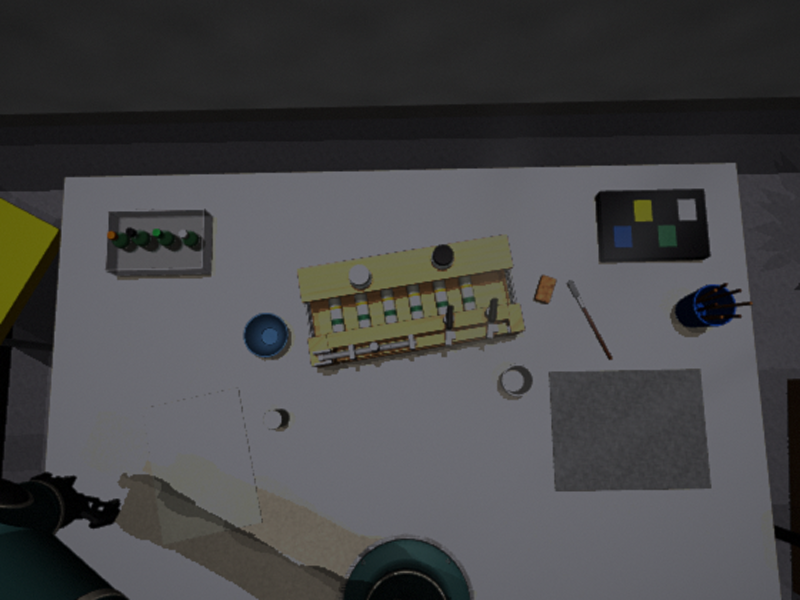

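View pics/scene.png

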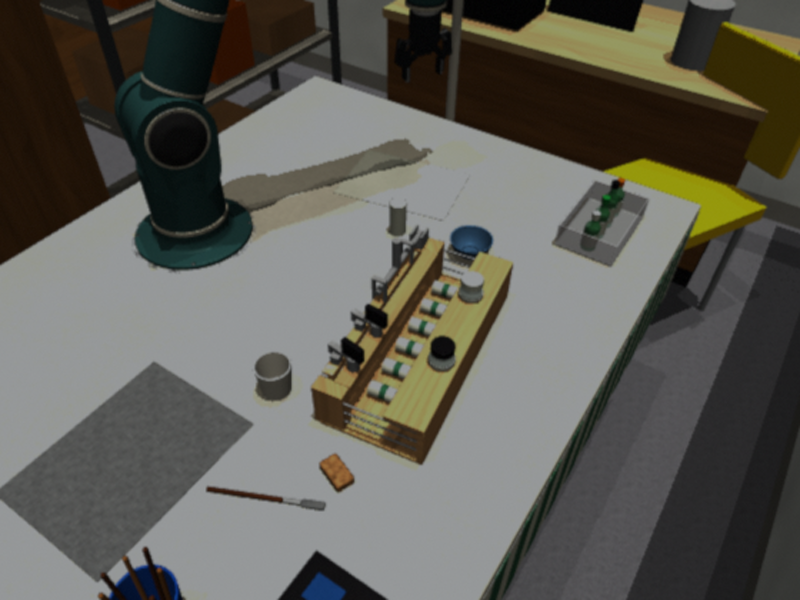

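The top view shows the cage with knobs near (492,310) and (450,318), and the post near (374,346). The cage is yawed about 8°. The cup is at (516,380), clear of the gate, and the candle is at (276,420). Next I'll use depth to get positions.

```bash
cat > h.py <<'E'
import numpy as np,cv2
def cloud(s):
    K=s["mtx"];R=cv2.Rodrigues(np.array(s["rvec"]))[0];t=np.ravel(s["tvec"]);d=s["depth"]
    v,u=np.mgrid[:d.shape[0],:d.shape[1]]
    P=np.stack([(u-K[0,2])/K[0,0]*d,(v-K[1,2])/K[1,1]*d,d],-1)
    W=(P-t)@R; W[d==0]=np.nan; return W
E
python3 - <<'E'
import numpy as np,cv2
from h import *
for n in("top","scene"):
    s=np.load(n+".npz"); W=cloud(s)
    box=(W[...,0]>.35)&(W[...,0]<.8)&(abs(W[...,1])<.36)
    for lo,hi in((.137,.178),(.178,.21)):
        m=(box&(W[...,2]>lo)&(W[...,2]<hi)).astype(np.uint8)
        k,l,st,c=cv2.connectedComponentsWithStats(m,connectivity=8)
        for i in range(1,k):
            p=W[l==i]
            if len(p)>2:print(n,lo,len(p),c[i].round(1),p.mean(0).round(4),p.min(0).round(3),p.max(0).round(3))
    m=box&(W[...,2]>.092)&(W[...,2]<.106)
    r=cv2.minAreaRect(W[m][:,:2].astype(np.float32)); print(r, cv2.boxPoints(r).round(3).tolist())
s=np.load("top.npz");im=s["img"][155:265,200:380,::-1];print(s["mtx"])
cv2.imwrite("pics/topcrop.png",cv2.convertScaleAbs(cv2.resize(im,None,fx=4.4,fy=4.4,interpolation=cv2.INTER_CUBIC),alpha=1.5))
E
```

```text
top 0.137 169 [309.8 177.8] [ 0.7339 -0.0911  0.1463] [ 0.713 -0.113  0.139] [ 0.755 -0.071  0.154]
top 0.137 171 [251.  191.8] [0.6951 0.0838 0.146 ] [0.674 0.063 0.137] [0.717 0.105 0.152]
top 0.137 87 [344.8 217.1] [ 0.6125 -0.1881  0.1597] [ 0.592 -0.195  0.137] [ 0.636 -0.181  0.171]
top 0.137 70 [314.4 222.1] [ 0.5995 -0.0997  0.1624] [ 0.579 -0.105  0.137] [ 0.623 -0.094  0.171]
top 0.137 38 [287.7 238.9] [ 0.5533 -0.022   0.1518] [ 0.539 -0.028  0.14 ] [ 0.568 -0.017  0.157]
top 0.137 38 [245.8 245.6] [0.5363 0.0995 0.1511] [0.521 0.093 0.137] [0.551 0.105 0.156]
top 0.137 7 [263.9 244.4] [0.5382 0.0469 0.1564] [0.534 0.043 0.145] [0.545 0.053 0.175]
top 0.178 33 [261.4 242.1] [0.5426 0.0519 0.1906] [0.534 0.045 0.182] [0.551 0.059 0.194]
((0.6280005574226379, 0.03525039553642273), (0.2933608591556549, 0.6082943677902222), 19.57008934020996) [[0.3880000114440918, 0.27300000190734863], [0.5920000076293945, -0.30000001192092896], [0.8679999709129333, -0.20200000703334808], [0.6639999747276306, 0.3709999918937683]]
scene 0.137 36 [285.1 170.1] [0.5375 0.0989 0.1467] [0.519 0.091
[... 414 characters left out ...]
]
scene 0.137 203 [309.3 242.2] [ 0.7335 -0.0939  0.1424] [ 0.71  -0.115  0.137] [ 0.755 -0.071  0.147]
scene 0.137 165 [246.1 244.3] [ 0.6159 -0.1937  0.1537] [ 0.589 -0.2    0.137] [ 0.637 -0.183  0.165]
scene 0.178 38 [277.  169.5] [0.5423 0.0492 0.1852] [0.532 0.041 0.178] [0.55  0.059 0.193]
((0.644523561000824, -0.0226992666721344), (0.21761615574359894, 0.4618592858314514), 8.42038345336914) [[0.503000020980835, 0.1899999976158142], [0.5709999799728394, -0.2669999897480011], [0.7860000133514404, -0.23499999940395355], [0.7179999947547913, 0.22200000286102295]]
[[416.37228128   0.         282.42226427]
 [  0.         416.37228128 212.56667906]
 [  0.           0.           1.        ]]
```

View pics/topcrop.png

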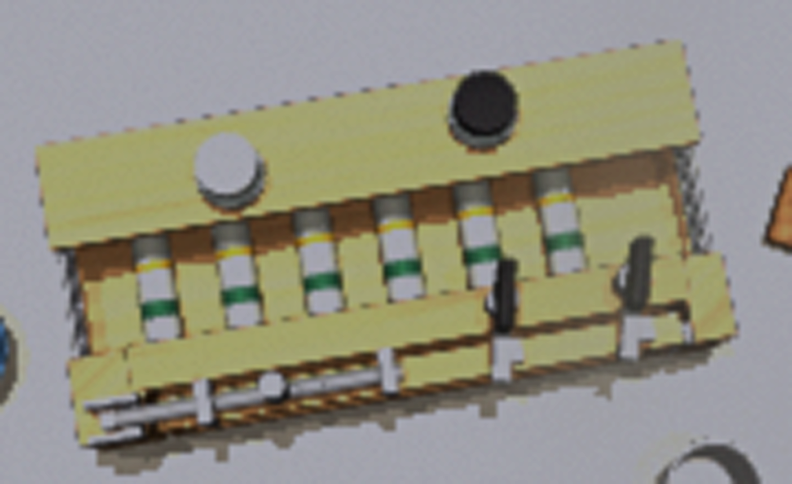

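Cage pose is about O=(0.552,-0.018), yaw 8.2°, and knobs, staples and post agree with it. Next: fit the pose and bar angles, check IK, and go above knob A.

```bash
cat >> h.py <<'E'
def c2w(p,O=(.5524,-.0183),th=8.2):
    t=np.radians(th);c,s=np.cos(t),np.sin(t)
    return np.array([O[0]+c*p[0]-s*p[1],O[1]+s*p[0]+c*p[1]])
E
python3 - <<'E'
import numpy as np,cv2
from h import *
from scipy.optimize import least_squares
from station import bot
W=cloud(np.load("top.npz"));
for c in((.614,-.191),(.601,-.102)):
    m=(np.hypot(W[...,0]-c[0],W[...,1]-c[1])<.032)&(W[...,2]>.157)&(W[...,2]<.172)
    p=W[m][:,:2]; w,V=np.linalg.eigh(np.cov(p.T)); a=V[:,1]*np.sign(V[0,1]); print(len(p),p.mean(0),np.ptp(p,0),np.degrees(np.arctan2(a[1],a[0])))
for nm,p,yaws in(("a",c2w((.036,-.18)),(3,-78)),("b",c2w((.036,-.09)),(3,-78)),("post",c2w((0,.07)),(8.2,28,-81.8,-62))):
    for y in yaws:
        for k in(0,180):
            q=bot.inverse_kinematics([*p,.136],[180,0,y+k]); print(nm,p.round(4),y+k,None if q is None else np.round(q,0))
E
```

```text
69 [ 0.61311587 -0.18901847] [0.04380815 0.01334668] -4.715176517889162
63 [ 0.60119862 -0.10003761] [0.04373613 0.00997751] -1.199416253640144
a [ 0.6137 -0.1913] 3 [-17.  36.  45.  94. -29.  62. -50.]
a [ 0.6137 -0.1913] 183 [-10.  33.  35.  94. -21.  60. 124.]
a [ 0.6137 -0.1913] -78 [ -25.   44.   62.   94.  -42.   67. -121.]
a [ 0.6137 -0.1913] 102 [-14.  35.  42.  94. -26.  61.  47.]
b [ 0.6009 -0.1022] 3 [-24.  32.  42.  99. -24.  59. -60.]
b [ 0.6009 -0.1022] 183 [-12.  28.  25.  99. -13.  57. 111.]
b [ 0.6009 -0.1022] -78 [ -35.   41.   62.  100.  -40.   65. -129.]
b [ 0.6009 -0.1022] 102 [-19.  30.  35.  99. -20.  58.  35.]
post [0.5424 0.051 ] 8.2 [-38.  23.  37. 108. -17.  54. -75.]
post [0.5424 0.051 ] 188.2 [-19.  20.  13. 108.  -6.  53.  95.]
post [0.5424 0.051 ] 28 [-36.  23.  34. 108. -16.  54. -57.]
post [0.5424 0.051 ] 208 [-17.  20.  10. 108.  -4.  53. 113.]
post [0.5424 0.051 ] -81.8 [ -55.   33.   62.  109.  -34.   59. -150.]
post [0.5424 0.051 ] 98.2 [-32.  22.  29. 108. -13.  53.  11.]
post [0.5424 0.051 ] -62 [ -55.   33.   62.  109.  -34.   59. -130.]
post [0.5424 0.051 ] 118 [-30.  21.  26. 108. -11.  53.  30.]
```

Run:
```python
import numpy as np,cv2
from h import *
from station import bot
p=c2w((.036,-.18)); bot.goto([.35,.30,.32],[180,0,175]); bot.goto([*p,.26],[180,0,175.3]); bot.move_gripper(.045)
T0=bot.current_ee_pos();r=bot.current_eef_rot()
s=bot.snapshot("wrist"); np.savez("w1.npz",**s,pos=T0,rot=r)
print(T0,r,s["mtx"],s["T_tool_cam"],bot.current_t())
cv2.imwrite("pics/w1.png",cv2.convertScaleAbs(cv2.resize(s["img"][:,:,::-1],(800,600)),alpha=1.4))
```

```text
[ 0.61370962 -0.19125767  0.26003575] [1.79998675e+02 2.16586754e-03 1.75303570e+02] [[325.1922621    0.         279.48084138]
 [  0.         325.1922621  205.43425673]
 [  0.           0.           1.        ]] [[ 1.09305503e-03 -9.64441351e-01 -2.64294695e-01  6.76226310e-02]
 [ 9.99999402e-01  1.05839743e-03  2.73528507e-04 -2.46247415e-04]
 [ 1.59266233e-05 -2.64294836e-01  9.64441932e-01 -1.75795455e-01]
 [ 0.00000000e+00  0.00000000e+00  0.00000000e+00  1.00000000e+00]] 3.775
```

View pics/w1.png

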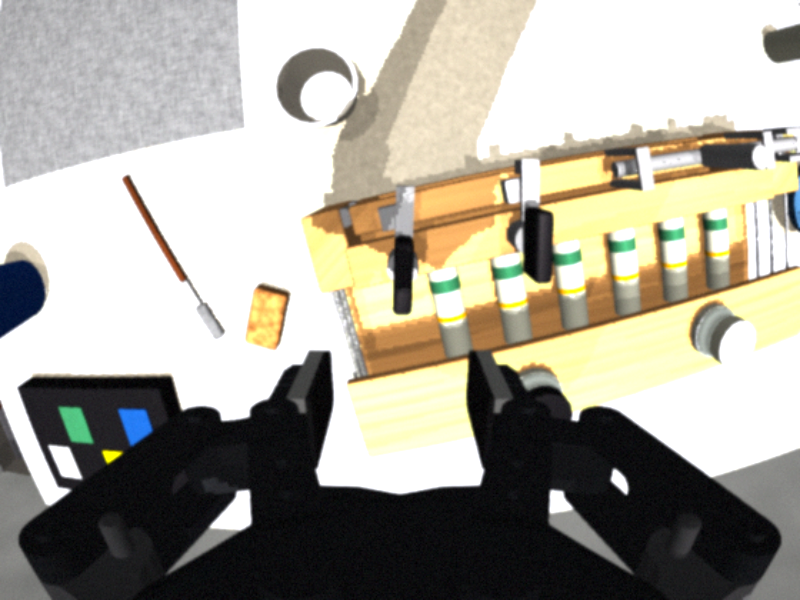

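Wrist view: knob A's bar spans (403,237)-(402,312), parallel to the jaws and about 2 mm to the +y side. I'll shift by 1.5 mm and turn both knobs.

```bash
sed -i 's/O=(.5524,-.0183)/O=(.5521,-.0168)/' h.py
cat > knob.py <<'E'
import sys,numpy as np
from h import *
from station import bot
y0,yaw=float(sys.argv[1]),float(sys.argv[2]); p=c2w((.036,y0))
bot.goto([*p,.22],[180,0,yaw]); bot.move_gripper(.045)
print("hit",bot.servo_line([*p,.137],.1,f_stop=15))
bot.move_gripper(.0,40); print("w",bot.current_gripper_width(),bot.current_wrist_force().round(1) if hasattr(bot.current_wrist_force(),'round') else bot.current_wrist_force())
end=188.2-86-2
for a in np.linspace(yaw,end,5)[1:]:
    bot.goto([*p,.137],[180,0,a]); print(round(a),np.round(bot.current_eef_rot()[2],1),np.round(bot.current_wrist_force(),1),np.round(bot.current_moment(),2),round(bot.current_t(),1))
bot.dwell(.2)
bot.move_gripper(.045); bot.servo_line([*p,.23],.2)
print(bot.current_t())
E
python3 knob.py -.18 175.3
```

```text
hit False
w 5.1677635682515524e-05 [-0.5 -0.   1.4]
157 156.8 [-0.1  0.1 -0.3] [-0.01 -0.   -0.03] 6.2
138 138.2 [-0.5  0.1 -0.3] [ 0.03 -0.02 -0.04] 6.5
119 119.5 [-0.7 -0.3 -0.2] [ 0.06 -0.02  0.01] 6.9
100 100.7 [0.2 1.1 0.2] [0.02 0.01 0.05] 7.3
8.6167
```

Fingers closed fully, so there was nothing between the pads. I'll look.

Run:
```python
import numpy as np,cv2
from h import *
from station import bot
p=c2w((.036,-.18)); bot.goto([*p,.26],[180,0,175.3])
T0=bot.current_ee_pos();r=bot.current_eef_rot();print(T0,bot.current_gripper_width())
s=bot.snapshot("wrist"); np.savez("w2.npz",**s,pos=T0,rot=r)
cv2.imwrite("pics/w2.png",cv2.convertScaleAbs(cv2.resize(s["img"][:,:,::-1],(800,600)),alpha=1.4))
from scipy.spatial.transform import Rotation as R
M=R.from_euler('xyz',r,degrees=True).as_matrix();K=s["mtx"];T=s["T_tool_cam"]
d=s["depth"];v,u=np.mgrid[:420,:560];x=(u-K[0,2])/K[0,0];y=(v-K[1,2])/K[0,0];th=np.hypot(x,y)+1e-9
P=np.stack([x/th*np.tan(th)*d,y/th*np.tan(th)*d,d],-1)
W=(P@T[:3,:3].T+T[:3,3])@M.T+T0
for (a,b) in((403,274),(538,243),(755,155)):
    print(W[int(b*.7),int(a*.7)].round(4))
for c in((.613,-.189),(.600,-.1)):
    m=(np.hypot(W[...,0]-c[0],W[...,1]-c[1])<.035)&(W[...,2]>.153)&(W[...,2]<.175)
    q=W[m]; 
    if len(q)>5:
        w,V=np.linalg.eigh(np.cov(q[:,:2].T)); print(len(q),q.mean(0),q.min(0),q.max(0),np.degrees(np.arctan(V[1,1]/V[0,1])))
```

```text
[ 0.61315689 -0.18975663  0.2593506 ] 0.04530734249889894
[ 0.6075 -0.1873  0.1625]
[ 0.5955 -0.1033  0.1605]
[0.5386 0.048  0.1884]
711 [ 0.61101386 -0.18920109  0.16183054] [ 0.5890292  -0.19722254  0.1542667 ] [ 0.63547057 -0.18157087  0.16424016] -6.383691370716102
738 [ 0.59819682 -0.10182697  0.16115782] [ 0.57566915 -0.10763462  0.15300944] [ 0.62165057 -0.09462739  0.16442146] -3.0305688952346346
```

View pics/w2.png

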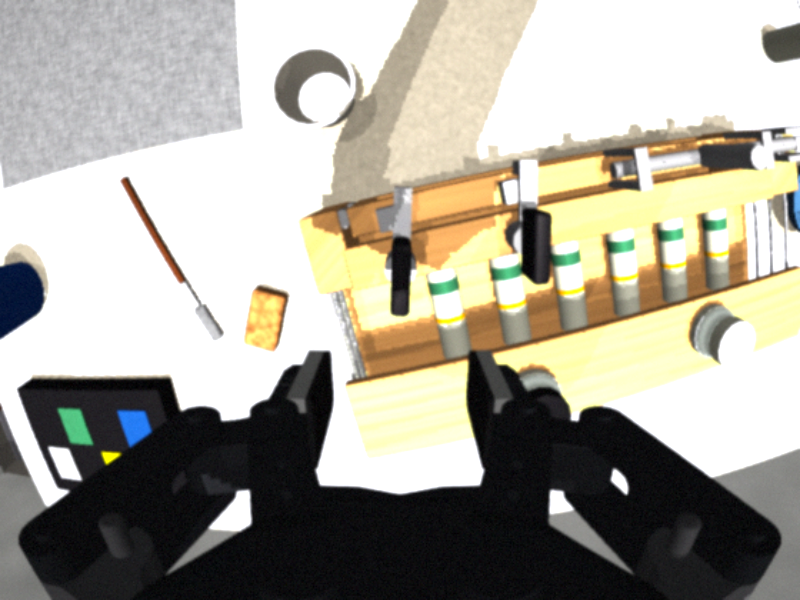

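The knob has not moved and the position agrees to about 2 mm, so the depth reached is what's in doubt. I'll descend again with readouts.

Run:
```python
import numpy as np,cv2
from h import *
from station import bot
p=c2w((.036,-.18)); 
print("hit",bot.servo_line([*p,.137],.1,f_stop=15),bot.current_ee_pos(),bot.current_wrist_force())
bot.servo_line([*p,.137],.1);bot.dwell(.2);print(bot.current_ee_pos(),bot.current_eef_rot(),bot.current_wrist_force(),bot.current_gripper_width(),bot.current_t())
s=bot.snapshot("wrist")
cv2.imwrite("pics/w3.png",cv2.convertScaleAbs(cv2.resize(s["img"][:,:,::-1],(800,600)),alpha=1.4))
```

```text
hit False [ 0.61374613 -0.1899566   0.13763721] [-0.92883179  0.59577664 -0.10510514]
[ 0.61341247 -0.18982329  0.13705247] [1.79999616e+02 2.90660397e-03 1.75299721e+02] [ 0.00985952 -0.5480859   0.15292222] 0.044659309288265565 11.6
```

View pics/w3.png

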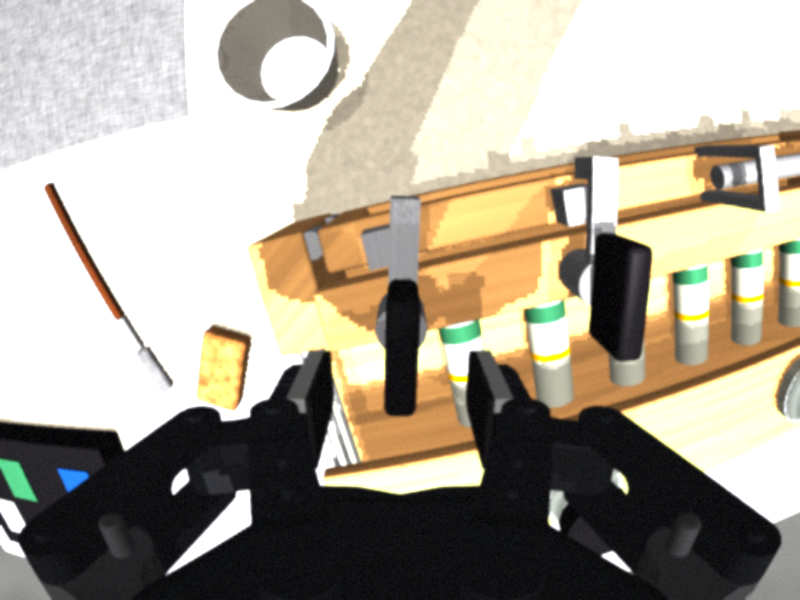

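Wrist view: the bar spans (403,285)-(400,410), laterally between the pads at columns 328 and 470. The pads look nearer the camera than the bar, so I'll measure fingertip depth from the images.

```bash
cat >> h.py <<'E'
def wtool(s):
    K=s["mtx"];T=s["T_tool_cam"];d=s["depth"];v,u=np.mgrid[:420,:560];x=(u-K[0,2])/K[0,0];y=(v-K[1,2])/K[0,0];th=np.hypot(x,y)+1e-9
    P=np.stack([x/th*np.tan(th)*d,y/th*np.tan(th)*d,d],-1)
    return P@T[:3,:3].T+T[:3,3]
E
python3 - <<'E'
import numpy as np
from h import *
from station import bot
def fing(s):
    P=wtool(s)
    for y in(250,256,265,280,295):
        print(y,[P[y,x].round(3).tolist() for x in (205,215,222,227,332,338,345)])
s=bot.snapshot("wrist");fing(s); P=wtool(s)
print("bar",[P[int(b*.7),int(a*.7)].round(3).tolist() for a,b in((403,295),(402,340),(400,400),(404,210),(377,335))])
bot.move_gripper(.0,40);print(bot.current_gripper_width(),bot.current_ee_pos(),bot.current_t())
s=bot.snapshot("wrist");np.savez("w4.npz",**s);import cv2
cv2.imwrite("pics/w4.png",cv2.convertScaleAbs(cv2.resize(s["img"][:,:,::-1],(800,600)),alpha=1.4))
E
```

```text
250 [[-0.067, -0.079, 0.137], [0.012, -0.029, -0.046], [0.011, -0.025, -0.045], [0.012, -0.023, -0.046], [0.012, 0.023, -0.046], [0.012, 0.025, -0.047], [0.011, 0.029, -0.044]]
256 [[0.008, -0.034, -0.044], [0.012, -0.027, -0.052], [0.012, -0.024, -0.052], [0.011, -0.023, -0.05], [0.011, 0.022, -0.05], [0.012, 0.024, -0.052], [0.012, 0.027, -0.052]]
265 [[0.008, -0.032, -0.053], [0.012, -0.026, -0.061], [0.012, -0.023, -0.062], [0.007, -0.023, -0.051], [0.007, 0.022, -0.051], [0.012, 0.023, -0.061], [0.011, 0.026, -0.06]]
280 [[0.011, -0.028, -0.072], [0.012, -0.023, -0.073], [0.007, -0.023, -0.064], [0.0, -0.023, -0.052], [0.0, 0.023, -0.052], [0.008, 0.022, -0.067], [0.011, 0.024, -0.072]]
295 [[0.012, -0.025, -0.085], [0.005, -0.024, -0.073], [0.002, -0.023, -0.067], [-0.005, -0.023, -0.056], [-0.005, 0.022, -0.056], [0.002, 0.022, -0.069], [0.006, 0.024, -0.075]]
bar [[0.024, 0.001, -0.017], [0.01, 0.001, -0.025], [-0.014, 0.0, -0.025], [0.051, 0.001, 0.01], [-0.001, -0.01, 0.009]]
-0.0004065905697004773 [ 0.61339198 -0.18981874  0.13699205] 12.2
```

View pics/w4.png

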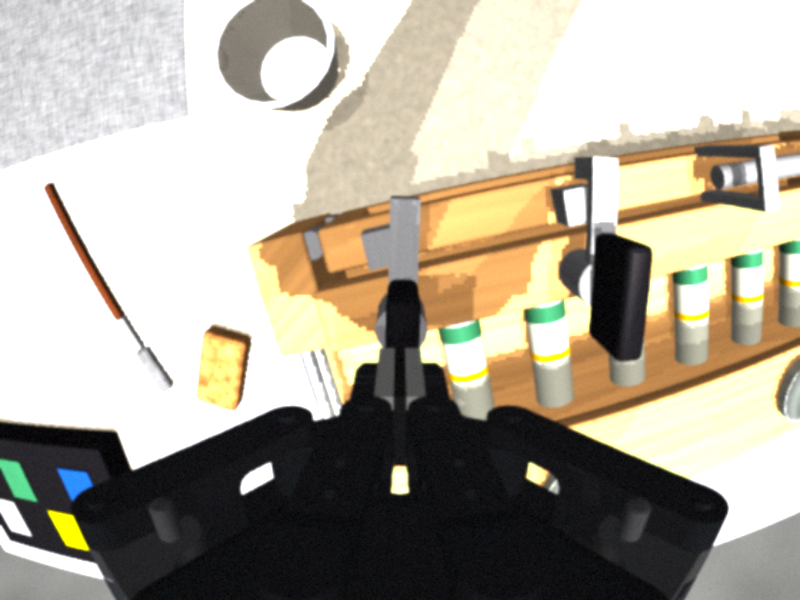

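The camera shows the real fingertips about 40 mm short of the stated TCP (tool z ≈ -0.046 when open 45 mm), with the bar top at -0.025. I'll measure the shut tips.

Run:
```python
import numpy as np
from h import *
P=wtool(np.load("w4.npz"))
for y in range(228,330,6): print(y,[P[y,x].round(3).tolist() for x in (266,272,277,283,290)])
```

```text
228 [[0.003, -0.008, 0.009], [0.015, -0.004, -0.025], [0.015, -0.001, -0.024], [0.015, 0.002, -0.026], [0.015, 0.005, -0.025]]
234 [[-0.001, -0.008, 0.009], [0.012, -0.004, -0.025], [0.012, -0.001, -0.026], [0.012, 0.002, -0.025], [0.011, 0.005, -0.024]]
240 [[-0.004, -0.008, 0.007], [0.009, -0.004, -0.025], [0.009, -0.001, -0.026], [0.009, 0.002, -0.026], [0.008, 0.005, -0.025]]
246 [[0.012, -0.006, -0.041], [0.011, -0.004, -0.04], [0.012, -0.001, -0.041], [0.012, 0.001, -0.04], [0.012, 0.005, -0.04]]
252 [[0.011, -0.006, -0.046], [0.012, -0.003, -0.048], [0.012, -0.001, -0.047], [0.012, 0.001, -0.048], [0.012, 0.004, -0.047]]
258 [[0.012, -0.006, -0.055], [0.012, -0.003, -0.055], [0.012, -0.001, -0.054], [0.011, 0.001, -0.053], [0.012, 0.004, -0.054]]
264 [[0.012, -0.005, -0.06], [0.012, -0.003, -0.059], [0.012, -0.001, -0.06], [0.012, 0.001, -0.061], [0.012, 0.004, -0.059]]
270 [[0.012, -0.005, -0.064], [0.068, -0.0, -0.176], [0.012, -0.001, -0.065], [0.012, 0.001, -0.064], [0.012, 0.004, -0.065]]
276 [[0.011, -0.005, -0.068], [0.012, -0.003, -0.069], [0.012, -0.001, -0.069], [0.0
[... 362 characters left out ...]
001, -0.07], [0.004, 0.001, -0.07], [0.013, 0.003, -0.084]]
300 [[0.013, -0.004, -0.088], [0.01, -0.003, -0.083], [0.002, -0.001, -0.071], [0.001, 0.001, -0.07], [0.013, 0.003, -0.088]]
306 [[0.013, -0.004, -0.091], [0.005, -0.003, -0.079], [-0.001, -0.001, -0.07], [-0.001, 0.001, -0.071], [0.012, 0.003, -0.091]]
312 [[0.014, -0.004, -0.097], [0.004, -0.003, -0.082], [-0.004, -0.001, -0.07], [-0.004, 0.001, -0.071], [0.01, 0.003, -0.091]]
318 [[0.014, -0.004, -0.099], [0.001, -0.003, -0.081], [-0.006, -0.001, -0.071], [-0.006, 0.001, -0.071], [0.002, 0.003, -0.083]]
324 [[0.012, -0.004, -0.1], [-0.002, -0.003, -0.081], [-0.009, -0.001, -0.071], [-0.01, 0.001, -0.07], [-0.001, 0.003, -0.082]]
```

Shut tips lie about 37 mm short of the stated TCP, with no lateral error. I'll offset z by 37 mm and use force-stopped descents.

```bash
sed -i 's/\.137/.102/g; s/\.22\]/.19]/; s/\.23\]/.20]/' knob.py
sed -i '3a from station import bot as _b; _b.move_gripper(.045); _q=_b.current_ee_pos(); _b.servo_line([_q[0],_q[1],.2],.2)' knob.py
python3 knob.py -.18 175.3
```

```text
hit False
w 0.011541814130499452 [-2.2  3.3  7.1]
157 156.5 [-2.3  2.2  6.2] [ 0.64  0.61 -0.03] 15.5
138 137.7 [-3.   3.2  7.7] [ 0.55  0.79 -0.05] 15.9
119 119.0 [-3.2  3.4  7.3] [ 0.62  0.85 -0.1 ] 16.3
100 100.2 [-3.9  0.6  7.7] [0.13 0.86 0.86] 16.6
17.9083
```

The bar was gripped (11.5 mm) and turned to its stop (moment jumped to 0.86 Nm). Now knob B, then a check from above the post.

```bash
python3 knob.py -.09 178
python3 - <<'E'
import numpy as np,cv2
from h import *
from station import bot
from scipy.spatial.transform import Rotation as R
p=c2w((0,.07)); bot.goto([*p,.22],[180,0,188.2])
T0=bot.current_ee_pos();M=R.from_euler('xyz',bot.current_eef_rot(),degrees=True).as_matrix()
s=bot.snapshot("wrist");W=wtool(s)@M.T+T0
print(T0,p,bot.current_t())
m=(np.hypot(W[...,0]-p[0],W[...,1]-p[1])<.025)&(abs(W[...,2]-.189)<.008);q=W[m];print(len(q),q.mean(0),q.min(0),q.max(0))
cv2.imwrite("pics/w5.png",cv2.convertScaleAbs(cv2.resize(s["img"][:,:,::-1],(800,600)),alpha=1.4))
s=bot.snapshot("top");W=cloud(s)
for y in(-.18,-.09):
    c=c2w((.036,y));m=(np.hypot(W[...,0]-c[0],W[...,1]-c[1])<.035)&(W[...,2]>.153)&(W[...,2]<.172);q=W[m]
    if len(q)>9:
        w,V=np.linalg.eigh(np.cov(q[:,:2].T));print("knob",len(q),q.mean(0),(8.2-np.degrees(np.arctan(V[1,1]/V[0,1])))%180)
E
```

```text
hit False
w 0.011175607000010072 [-2.1  2.9  6. ]
159 158.6 [-2.2  1.9  5.6] [ 0.26  0.53 -0.04] 21.4
139 139.1 [-2.9  1.2  7.5] [ 0.13  0.72 -0.04] 21.8
120 119.7 [-4.   0.8  7.9] [ 0.08  1.   -0.04] 22.2
100 100.3 [-6.  -1.   8.7] [-0.19  1.26  1.  ] 22.6
23.875
[0.54204004 0.05184328 0.21953872] [0.54211597 0.05248434] 24.9333
578 [0.5389718  0.05256871 0.18873583] [0.53119935 0.04385978 0.18103863] [0.54885029 0.06138842 0.19109974]
knob 71 [ 0.61456999 -0.1893195   0.16307092] 85.91600706565404
knob 71 [ 0.60134913 -0.10019485  0.16304086] 85.73005824864644
```

View pics/w5.png

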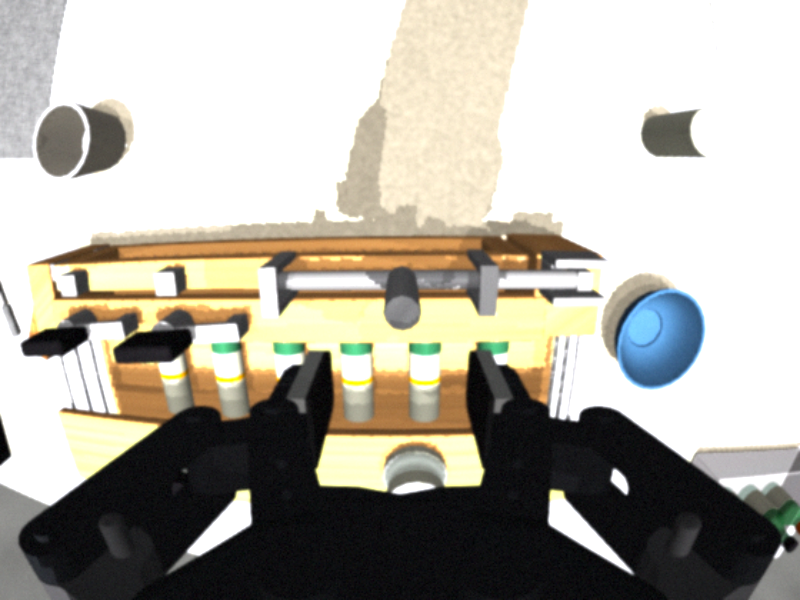

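Both knobs read 86° (1.5 rad). The post top at (402,310) is centred between the jaws, and the gate is shut. Next: grip, lift and draw.

Run:
```python
import numpy as np
from h import *
from station import bot
def st(n): print(n,np.round(bot.current_ee_pos(),4),np.round(bot.current_wrist_force(),1),round(bot.current_gripper_width(),4),round(bot.current_t(),1))
p=c2w((0,.07)); p[0]-=.001
bot.move_gripper(.05); print(bot.servo_line([*p,.124],.1,f_stop=15)); st("down")
bot.move_gripper(0,60); st("grip")
bot.servo_line([*p,.137],.04); bot.dwell(.2); st("lift")
d=c2w((0,.07-.045)); d[0]-=.001
bot.servo_line([*d,.137],.05,f_stop=30); bot.dwell(.2); st("draw")
```

```text
False
down [0.5415 0.0525 0.1245] [0.2 0.  0.8] 0.0502 26.3
grip [0.5414 0.0526 0.1245] [-1.2 -0.1  5.9] 0.0163 26.7
lift [0.5411 0.0525 0.1369] [ 1.5 -0.1 -2.4] 0.0163 27.4
draw [0.5475 0.0081 0.137 ] [ 3.5  0.2 -2.3] 0.016 28.6
```

The lift carries 2.4 N (the bolt's weight) and the draw was unobstructed. Now swing.

Run:
```python
import numpy as np,cv2
from h import *
from station import bot
H=c2w((0,-.215)); c=np.array(bot.current_ee_pos()); v=c[:2]-H
for a in np.radians(np.linspace(3,21,7)):
    R=np.array([[np.cos(a),-np.sin(a)],[np.sin(a),np.cos(a)]])
    bot.servo_line([*(H+R@v),.137],.06,attitude=[180,0,188.2+np.degrees(a)])
    print(np.round(np.degrees(a)),np.round(bot.current_ee_pos(),4),np.round(bot.current_wrist_force(),1),np.round(bot.current_moment(),2),round(bot.current_gripper_width(),4))
bot.dwell(.3);print(bot.current_t(),bot.current_wrist_force())
s=bot.snapshot("top");W=cloud(s)
for y in(-.18,-.09):
    q=c2w((.036,y));m=(np.hypot(W[...,0]-q[0],W[...,1]-q[1])<.035)&(W[...,2]>.153)&(W[...,2]<.172);q=W[m]
    if len(q)>9:
        w,V=np.linalg.eigh(np.cov(q[:,:2].T));print("knob",len(q),(8.2-np.degrees(np.arctan(V[1,1]/V[0,1])))%180)
im=np.hstack([cv2.resize(s["img"][140:290,190:390],(400,300)),cv2.resize(bot.snapshot("scene")["img"][90:300,150:400],(400,300))])
cv2.imwrite("pics/end.png",cv2.convertScaleAbs(im[:,:,::-1],alpha=1.5))
```

```text
3.0 [0.5352 0.0061 0.1371] [ 3.   0.3 -2.6] [-0.12 -0.64 -0.02] 0.0163
6.0 [0.5232 0.0033 0.1371] [ 2.6 -0.1 -2.9] [ 0.08 -0.66  0.02] 0.0161
9.0 [ 5.111e-01 -2.000e-04  1.371e-01] [ 3.3  0.4 -2.8] [ 0.1  -0.69 -0.04] 0.0159
12.0 [ 0.4992 -0.0043  0.1371] [ 2.8  1.7 -3. ] [ 0.11 -0.71  0.01] 0.0166
15.0 [ 0.4876 -0.009   0.1372] [ 3.9  1.8 -1.7] [ 0.2  -0.75  0.01] 0.0165
18.0 [ 0.4762 -0.0143  0.1371] [ 3.1  0.6 -2.2] [ 0.21 -0.77 -0.  ] 0.0162
21.0 [ 0.4651 -0.0201  0.1371] [ 2.2  1.  -2.7] [ 0.28 -0.76  0.06] 0.0161
31.45 [ 2.51098455  0.71560204 -2.85155583]
knob 69 86.08558827300007
knob 71 85.84054538329346
```

View pics/end.png

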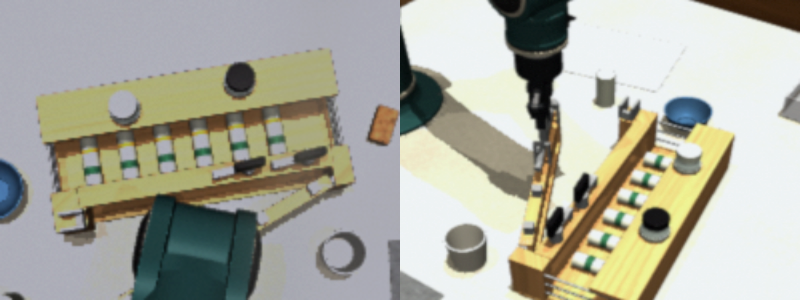

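The picture shows the gate ajar, about (262,215)-(330,185) in the top half, with the fingers on the post. The knobs lie along the rail and the bystanders are in place. Handing in.

```bash
python3 -c "
from station import bot
bot.finish_job();print(bot.current_t())"
```

```text
the job is handed in; nothing more can be done
the job is handed in; nothing more can be done
```

The cage is open and the job is handed in. The fingers are still gripping the bolt's post and holding the gate ajar at about 21° (0.37 rad), taken from the commanded swing.

- **Knobs:** after the swing, both measured about 86° (1.50 rad) in the top camera image, which is their end stop.
- **Bolt:** it was lifted 12–13 mm by arm travel, with about 2.4 N of weight on the wrist. It was then drawn back about 45 mm without catching on the keeper.
- **Gate:** a wrist force of about 2.6 N sideways fits the spring still pulling against the grip. The last picture shows the jars, the cup and the other things in view standing in place.
- **Time:** the clock read about 31.5 s at the last check, within the 61 s limit.

**Disagreement with the spec:** the first grasp of knob A closed on nothing. Wrist-camera depth showed the real fingertips about 37 mm short of the stated TCP, so I lowered every later grasp by that much and they all held.

I did not measure the bolt position or gate angle separately. Both come from the arm's motion plus the final picture.

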